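# Clamp the microtome's specimen holder in the service jig

### The job

Seat the blue specimen-holder block in the corner of the service jig, flat on the plate with its long side along the clamp, and slid snug against both steel stops. Then push the clamp's red handle down past its over-center point so that the spindle's rubber tip stays locked hard against the block after you let go. Feel your way: never load the handle with more than 30 N, and leave the oil bottle, blade box and metal cup alone.

Things in the scene. Friction and masses are not known exactly. Their poses are not given: they have to be found in the camera images.
- jig: the service jig, fixed to the bench: aluminium plate 235 x 110 x 14 mm, two steel stops at one end, a dark steel push-pull toggle clamp towards the other. Origin on the bench; the plate spans x -165 to +70 and y -55 to +55 mm in its frame. Local x runs from the nest towards the clamp's handle, z up. The clamp's cheeks stand 62 mm above the bench from x = -44 to +36 mm, 39 mm wide.
- nest (a point): where the centre of the seated block's underside belongs, on the plate's top (jig frame -100, 0, 14 mm); axes as the jig's. End stop: face 25 mm from it towards -x, 36 mm wide, 12 mm thick, rising 40 mm above the plate. Side stop: face 18 mm from it towards -y, 42 mm long, 10 mm thick, rising 12 mm. The +y side is open; the clamp is on the +x side.
- block: loose blue metal block, 50 (its x) x 36 (its y) x 44 mm high, about 0.2 to 0.3 kg, standing on the bench, with a dark steel band across the middle of its top. Origin at the centre of the underside. Its two ends are alike. Seated, its long side (x) lies along the jig's x.
- handle: the clamp's handle, steel shank and red round grip of 18 mm diameter to 115 mm from its hinge; origin on the hinge, local x along the handle. Starts raised 44 to 68 degrees above level, clamp open; goes down, away from the nest, 43 to 52 degrees. It locks 2 to 16 degrees above level: it sits differently on its hub each time, so this must be felt.
- grip (a point): point on the axis of the red grip, 95 mm from the hinge, a good place to push (surface 9 mm off). Push across the handle: free swing takes about 1 N; with the block in place it stiffens from about 30 degrees before center, peaks at about 8 N halfway, eases to nothing at center, then snaps on alone to a hard stop 3 degrees past center (about 15 N per mm). Let go before center, it springs back.
- pivot (a point): the handle's hinge: centre of its level axis (parallel to the jig's y), 50 mm above the bench, jig frame x +18, y 0 mm; fixed
- foot: black round rubber tip, 16 mm diameter, on the clamp's spindle; sprung; origin at the foremost point of the tip. With the clamp open it is 33 to 40 mm from the nest point along the jig's +x; it moves level towards the nest as the handle goes down and, locked, presses on the end of the seated block 50 mm above the bench with about 60 N
- oil: bystander: yellow oil bottle with red cap, 44 mm diameter, 95 mm high, origin at centre of underside
- blades: bystander: white blade box with a blue band, 62 x 40 x 30 mm, origin at centre of underside
- cup: bystander: round aluminium cup, 64 mm wide, 45 mm high, origin at centre of underside
Things that resemble listed ones, but are neither listed nor needed, are in the scene too. Several things look just like the block: the one meant starts farthest from the robot's base.

How it is judged:
On the way, in this order (a step that is already met when the one before it is completed fails the run):
1. the block stands seated in the nest against both stops, with the clamp still open (x of block in the frame of nest between -0.002 and 0.002 m and y of block in the frame of nest between -0.002 and 0.002 m and z of block in the frame of nest below 0.0015 m and angle between block's own z axis and vertical below 0.035 rad and angle between the x axis of block and the x axis of nest, either way round below 0.05 rad and x of foot in the frame of nest above 0.029 m), for 0.2 s.
2. the clamp's foot presses on the seated block with more than 25 N (x of block in the frame of nest between -0.002 and 0.002 m and y of block in the frame of nest between -0.002 and 0.002 m and z of block in the frame of nest below 0.0015 m and angle between block's own z axis and vertical below 0.035 rad and angle between the x axis of block and the x axis of nest, either way round below 0.05 rad and contact force between foot and block above 25 N), for 0.2 s.
At the end, for the whole second after the job is handed in: the block is flat on the plate, within 2 mm of snug against both stops and within 0.05 rad of square, at rest, with the clamp's foot pressing it against the end stop with more than 25 N on its own (all of step 2 and linear speed of block below 0.01 m/s and angular speed of handle below 0.1 rad/s); the robot touches nothing.
It fails at once if the handle is loaded by the robot with more than 30 N (contact force between any of the fingers, the arm and handle above 30 N).
It fails at once if the oil bottle is moved more than 15 mm or tipped (distance of oil from where it was at the start of the episode above 0.015 m or angle between oil's own z axis and vertical above 0.3 rad).
It fails at once if the blade box is moved more than 15 mm or tipped (distance of blades from where it was at the start of the episode above 0.015 m or angle between blades's own z axis and vertical above 0.3 rad).
It fails at once if the metal cup is moved more than 15 mm or tipped (distance of cup from where it was at the start of the episode above 0.015 m or angle between cup's own z axis and vertical above 0.3 rad).
It also fails if it takes over 64 s, if anything falls off the work surface, if the arm or the gripper's body presses on something with over 40 N, if the wrist force passes 120 N, or if a joint passes its speed limit or range.

### The arm

A 6-joint arm with a two-finger parallel gripper is mounted at the origin on the work surface. World frame = base frame: x ahead of the robot, y to its left, z up, the work surface at z = 0. Lengths are in m, angles in rad, forces in N, time in s.
With the tool pointing down it reaches from about 0.35 to 0.85 m from the base axis. Payload 8.1 kg.
Tool frame: the origin (TCP) lies at the very end of the fingers, on their centre line; the grasp point (between the pads) lies 19 mm behind it; z points along the fingers, y is the line along which they close (so a half turn about z gives the same grasp; the last joint's range is limited). The gripper opens to 93 mm and grips with 3 to 60 N. Pads are 15 mm wide; open, the fingers measure 128 mm over their backs; the gripper's body (75 mm by 188 mm) begins 65 mm behind the grasp point.
Start: joints at [1.046, 0.13, 1.488, -0, 1.523, -0.085], TCP at [0.255, 0.543, 0.219] pointing down, gripper open.
Joint ranges: [-2.96, 2.96], [-0.89, 2.26], [0.02, 2.5], [-1.34, 4.48], [0, 2.73], [-2.66, 2.66]. Speed limits (rad/s): [2.39, 2.39, 2.79, 3.14, 3.14, 3.14].

### API

Orientations are given as [roll, pitch, yaw] about the fixed x, y, z axes, in that order (R = Rz(yaw) Ry(pitch) Rx(roll)).
In Python, from rig import r gives the robot as it stands.
- The arm moves only by the tool move_arm, never from a script. Its argument "targets" is a list of rows, each a list of 7 numbers: the turn, a rotation vector about the tool's x, y, z in rad, then the shift along the tool's x, y, z in mm, then the opening, from -1 (shut) to 1 (fully open), so that 0 is half open. A call has 1 to 10 rows; each row shifts and turns the commanded pose from where the row before left it, along the tool's axes as they then stand; what a row does not reach is not made up. A row lasts 1/10 s, in which the tool goes at most 50 mm and 8.59 degrees, less where a joint would pass 70% of its speed; a pose out of reach is approached as far as the arm can. A call with a gripper value outside its range is refused whole. The fingers move at their own pace and stop on an object; the grip force is fixed at half the most. Time passes only in rows, so rows that do not move let the fingers close. It gives the time, the measured TCP pose, the force, the opening and the grip force at its end, in the units of the state.
- r.get_state(): the state, without advancing time (a new reading comes with each control period).
- r.snapshot(name): name is "scene" or "top" or "wrist"; returns a dict with "image" (384x512x3 uint8, red, green, blue), "camera_matrix" (3x3 intrinsics, pixels), "distortion" ([k1, k2, p1, p2, k3] as OpenCV has them; the pictures are not rectified), "xyz" and "orientation" of the camera in the world. Camera axes: x right, y down, z forward; pixel columns grow to the right and rows downward; lengths in m; the calibration is good to about 2 mm. A picture is of the moment at which its call begins. There is no depth.
- r.job_done(): hands the job in; it is judged then, once.
The state is a dict: "time_s": time; "joint_positions": joint angles; "qvel": joint speeds; "tau": joint torques, N m; "position": TCP position; "tool_rot": TCP orientation; "force": force on the tool from outside, world axes, zero at the start; "torque": the same for the moment, N m; "opening": finger opening in m; "finger_force": force on a finger pad.
Only numpy, scipy, OpenCV 4.12 (cv2) and the standard library are available. Lean on these libraries where they do the work, as an engineer would, in place of code of your own. Each camera call takes 0.05 s, during which the arm holds its last target. There are 200 camera calls.

## Working session

There is one attempt and no reset: what is moved stays moved. The work goes in short steps, Python scripts to look and compute and a tool call to move; the robot and the scene stay as the last step left them, time stands still between calls to the robot, and variables do not carry over. Pictures are saved under pics/ and viewed, at most 10 in all, crops included, and the job is handed in when it is done.

Besides the shell and the picture viewer there is one more tool, called after "Request:" as name(argument=value, ...) on one line, values as JSON. move_arm: Moves the arm, as the interface text tells. Its arguments: {"type":"object","properties":{"targets":{"type":"array","items":{"type":"array","items":{"type":"number"}}}},"required":["targets"]}

```bash
mkdir -p pics; ls; python3 - <<'E'
from rig import r
import cv2,numpy as np,pickle
d={}
for n in("scene","top"):
    s=r.snapshot(n);d[n]=s
    cv2.imwrite(f"pics/{n}0.png",s["image"][:,:,::-1]); print(n,s["camera_matrix"],s["distortion"],s["xyz"],s["orientation"])
pickle.dump(d,open("s0.pkl","wb"))
print(r.get_state())
E
```

```text
pics
scene [[413.84222691   0.         250.11984741]
 [  0.         413.84222691 186.29526334]
 [  0.           0.           1.        ]] [-0.03389448  0.          0.          0.          0.        ] [0.95693408 0.73825447 0.67461026] [-2.19619161 -0.02191017  2.68893667]
top [[427.7445324    0.         252.52099591]
 [  0.         427.7445324  183.56009406]
 [  0.           0.           1.        ]] [-0.01757165  0.          0.          0.          0.        ] [0.45686003 0.04107806 1.26834345] [-3.02085119e+00 -1.48502890e-03 -1.58625905e+00]
{'time_s': 0.1, 'joint_positions': array([ 1.04563793e+00,  1.31063370e-01,  1.48913875e+00, -5.67053876e-05,
        1.52300123e+00, -8.54162480e-02]), 'qvel': array([-5.12671981e-04, -1.35244698e-03, -2.90025335e-03,  8.27792107e-04,
        9.21730555e-04, -1.15900701e-06]), 'tau': array([ 1.25299368e-03, -5.61344934e+01, -4.93094730e+01,  7.70268473e-02,
        2.91697006e-02, -6.29294505e-05]), 'position': array([0.25518024, 0.5424791 , 0.21772302]), 'tool_rot': array([-3.13998299e+00, -8.09832373e-05,  2.70185320e+00]), 'force': array([0.01374966, 1.0236574 , 0.00772818]), 'torque': array([ 0.05442509, -0.03175678,  0.02794887]), 'finger_force': 0.0, 'opening': 0.09291000082315784}
```

View pics/top0.png

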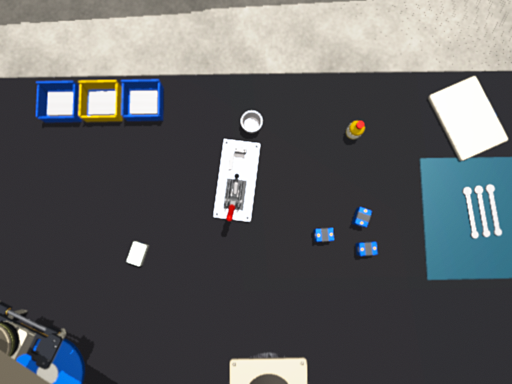

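View pics/scene0.png

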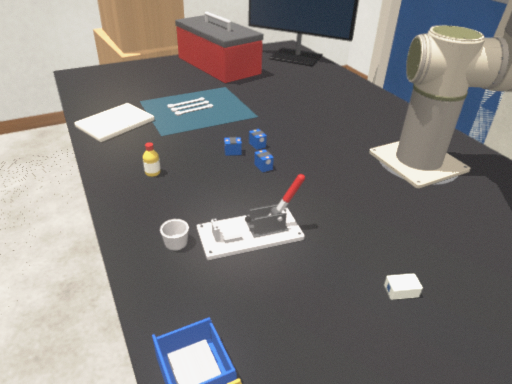

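Top view: the block look-alikes are at (363,217), (324,235) and (368,249). The jig is near (237,180), with its handle pointing down-image toward the robot, and the cup is at (252,122). I'll compute their distances from the base and confirm in an enlarged crop.

```bash
cat > h.py <<'E'
import cv2,numpy as np,pickle
from scipy.spatial.transform import Rotation as R
def ray(s,uv):
    p=cv2.undistortPoints(np.array(uv,float).reshape(-1,1,2),s["camera_matrix"],np.array(s["distortion"])).reshape(-1,2)
    return np.c_[p,np.ones(len(p))]@R.from_euler("xyz",s["orientation"]).as_matrix().T
def w(s,uv,z):
    d=ray(s,uv);c=np.array(s["xyz"]);return c+d*((z-c[2])/d[:,2])[:,None]
def pr(s,X):
    M=R.from_euler("xyz",s["orientation"]).as_matrix().T
    return cv2.projectPoints(np.array(X,float).reshape(-1,1,3),cv2.Rodrigues(M)[0],-M@np.array(s["xyz"]),s["camera_matrix"],np.array(s["distortion"]))[0].reshape(-1,2)
E
python3 - <<'E'
from h import *
d=pickle.load(open("s0.pkl","rb"));s=d["top"];im=s["image"]
cv2.imwrite("pics/c1.png",cv2.resize(im[105:265,200:390,::-1],None,fx=3.7,fy=3.7,interpolation=cv2.INTER_CUBIC))
hsv=cv2.cvtColor(im,cv2.COLOR_RGB2HSV)
m=((hsv[...,0]>95)&(hsv[...,0]<125)&(hsv[...,1]>120)&(hsv[...,2]>60)).astype(np.uint8);m=cv2.morphologyEx(m,cv2.MORPH_CLOSE,np.ones((7,7)))
n,l,st,c=cv2.connectedComponentsWithStats(m)
for i in range(1,n):
    x,y,ww,hh,a=st[i]
    if 300<x<400 and a>60:
        P=np.argwhere(l==i)[:,::-1].astype(np.float32);b=cv2.boxPoints(cv2.minAreaRect(P))
        W=w(s,b,.044);print(c[i],a,W.mean(0).round(3),np.hypot(*W.mean(0)[:2]).round(3),W[:,:2].round(3).tolist())
m=((hsv[...,1]<40)&(hsv[...,2]>150)).astype(np.uint8);n,l,st,c=cv2.connectedComponentsWithStats(cv2.morphologyEx(m,cv2.MORPH_CLOSE,np.ones((3,3))))
for i in range(1,n):
    x,y,ww,hh,a=st[i]
    if 205<c[i][0]<275 and 100<c[i][1]<230 and a>60:
        P=np.argwhere(l==i)[:,::-1].astype(np.float32);b=cv2.boxPoints(cv2.minAreaRect(P))
        W=w(s,b,.014);print("white",c[i],a,W.mean(0).round(3),W[:,:2].round(4).tolist(),np.linalg.norm(W-np.roll(W,1,0),axis=1).round(3))
E
```

```text
[361.64569536 216.48675497] 302 [ 0.506 -0.274  0.044] 0.576 [[0.487, -0.243], [0.539, -0.262], [0.525, -0.306], [0.472, -0.287]]
[323.73593074 234.64502165] 231 [ 0.457 -0.164  0.044] 0.485 [[0.475, -0.134], [0.478, -0.191], [0.438, -0.193], [0.435, -0.136]]
[366.61333333 248.29      ] 300 [ 0.415 -0.284  0.044] 0.503 [[0.433, -0.252], [0.437, -0.314], [0.397, -0.315], [0.393, -0.254]]
white [251.25449102 121.64670659] 334 [0.8   0.038 0.014] [[0.8332, 0.0712], [0.8322, 0.0048], [0.7674, 0.006], [0.7684, 0.072]] [0.065 0.066 0.065 0.066]
white [237.01166064 176.3260957 ] 2487 [0.622 0.084 0.014] [[0.5121, 0.1562], [0.7485, 0.1256], [0.7321, 0.0113], [0.4965, 0.0444]] [0.113 0.238 0.115 0.238]
white [234.72222222 189.22222222] 72 [0.594 0.089 0.014] [[0.577, 0.1042], [0.6173, 0.0937], [0.6117, 0.0729], [0.5714, 0.0835]] [0.021 0.042 0.022 0.042]
```

View pics/c1.png

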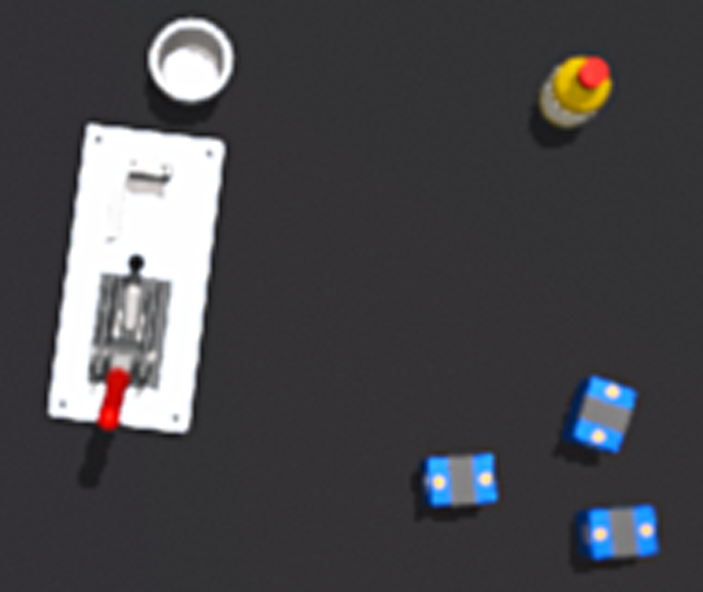

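Three blocks: (363,217) at 0.576 m, (324,235) at 0.485 m and (368,249) at 0.503 m from the base. The crop confirms that (363,217) is a blue block with a steel band and is the farthest, so it's the target. The side stop is on the image-left and the end stop towards the cup, so jig x ≈ yaw 3.01. I'll go above the block next.

```bash
cat >> h.py <<'E'
def go(x,y,z,yaw=None):
    from rig import r
    s=r.get_state();M=R.from_euler("xyz",s["tool_rot"]).as_matrix()
    d=M.T@(np.array([x,y,z])-s["position"])*1000
    print("shift mm tool",d.round(1))
    if yaw is not None: print("turn rv",(M.T@R.from_euler("xyz",[np.pi,0,yaw]).as_matrix() @np.eye(3)).round(3).tolist() and R.from_matrix(M.T@R.from_euler("xyz",[np.pi,0,yaw]).as_matrix()).as_rotvec().round(3))
E
python3 -c "
from h import *
go(.50,-.27,.2,2.79)"
```

```text
shift mm tool [-567.4 -630.9   18.7]
turn rv [-0.002 -0.    -0.088]
```

Request:
move_arm(targets=[[0,0,0,-26,-29,0,1],[0,0,0,-26,-29,0,1],[0,0,0,-26,-29,0,1],[0,0,0,-26,-29,0,1],[0,0,0,-26,-29,0,1],[0,0,0,-26,-29,0,1],[0,0,0,-26,-29,0,1],[0,0,0,-26,-29,0,1],[0,0,0,-26,-29,0,1],[0,0,0,-26,-29,0,1]])

```text
time_s: 1.1
position: [0.3671, 0.1683, 0.2184]
tool_rot: [-3.141, -0.0, 2.702]
force: [0.3, -0.4, 0.6]
opening: 0.0931
finger_force: 0.0
```

Request:
move_arm(targets=[[0,0,0,-26,-29,0,1],[0,0,0,-26,-29,0,1],[0,0,0,-26,-29,0,1],[0,0,0,-26,-29,0,1],[0,0,0,-26,-29,0,1],[0,0,0,-26,-29,0,1],[0,0,0,-26,-29,0,1],[0,0,0,-26,-29,0,1],[0,0,0,-26,-29,0,1],[0,0,0,-26,-29,18,1]])

```text
time_s: 2.1
position: [0.4805, -0.2057, 0.2027]
tool_rot: [-3.141, 0.004, 2.702]
force: [0.0, -0.3, 0.7]
opening: 0.093
finger_force: 0.0
```

Request:
move_arm(targets=[[0,0,0,-26,-29,0,1],[0,0,-0.088,-20,-22,0,1],[0,0,0,0,0,0,1],[0,0,0,0,0,0,1]])

```text
time_s: 2.5
position: [0.4985, -0.269, 0.1998]
tool_rot: [3.141, -0.002, 2.788]
force: [-0.2, -0.1, 0.5]
opening: 0.0931
finger_force: 0.0
```

```bash
python3 - <<'E'
from h import *
from rig import r
s=r.snapshot("wrist");pickle.dump(s,open("w1.pkl","wb"));cv2.imwrite("pics/w1.png",s["image"][:,:,::-1])
t=r.get_state();print(t["time_s"],t["position"],t["tool_rot"],t["force"],s["xyz"],s["orientation"])
im=s["image"];hsv=cv2.cvtColor(im,cv2.COLOR_RGB2HSV)
m=((hsv[...,0]>95)&(hsv[...,0]<125)&(hsv[...,1]>120)&(hsv[...,2]>60)).astype(np.uint8);m=cv2.morphologyEx(m,cv2.MORPH_CLOSE,np.ones((25,25)))
n,l,st,c=cv2.connectedComponentsWithStats(m)
for i in range(1,n):
    if st[i][4]>500:
        P=np.argwhere(l==i)[:,::-1].astype(np.float32);b=cv2.boxPoints(cv2.minAreaRect(P));W=w(s,b,.044)
        print(c[i].round(),st[i],W[:,:2].round(4).tolist())
E
```

```text
2.55 [ 0.49853875 -0.2683585   0.20010627] [ 3.14094036e+00 -1.25442873e-03  2.78843296e+00] [-0.23522458 -0.08565136  0.41044228] [ 0.42723274 -0.24303303  0.36547488] [2.86244547e+00 1.88250681e-04 1.21572388e+00]
[328. 106.] [ 298   82   61   50 1850] [[0.4375, -0.2004], [0.4355, -0.1444], [0.4732, -0.1398], [0.4757, -0.1974]]
[209. 110.] [ 181   84   58   52 1596] [[0.3977, -0.3159], [0.3946, -0.2638], [0.4313, -0.2606], [0.4352, -0.314]]
[ 50. 189.] [    0    92   128   187 14284] [[0.3265, -0.5971], [0.3273, -0.444], [0.5459, -0.4443], [0.5705, -0.6202]]
```

View pics/w1.png

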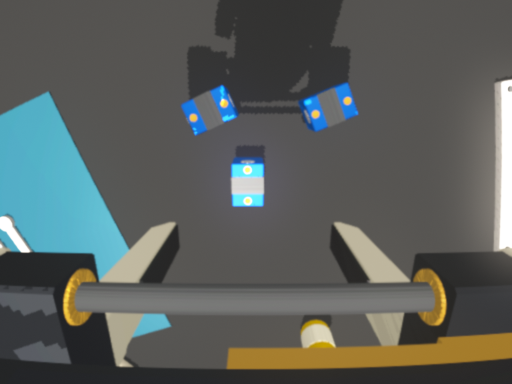

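The wrist view shows the target at (248,185) with its gold dots at (248,170) and (248,201), well aligned with the fingers. The other two blocks are at (209,110) and (328,106).

```bash
python3 - <<'E'
from h import *
s=pickle.load(open("w1.pkl","rb"))
im=s["image"][150:215,220:280].astype(int)
m=(im[...,2]-im[...,0]>60)
print([ (i+150, np.flatnonzero(q)[[0,-1]]+220) for i,q in enumerate(m) if q.any()][::5])
P=w(s,[[247.5,170],[247.5,201],[247.5,185.5],[232,206.5],[264,206.5],[232,165],[264,165]],.044);print(P.round(4))
v=P[1]-P[0];print(np.arctan2(v[1],v[0])%np.pi)
x,y,_=P[2];go(x,y,.08);go(x,y,.012)
E
```

```text
[(157, array([235, 260])), (162, array([232, 263])), (167, array([231, 264])), (172, array([231, 264])), (177, array([232, 260])), (198, array([231, 263])), (203, array([232, 263]))]
[[ 0.4892 -0.2741  0.044 ]
 [ 0.5229 -0.2868  0.044 ]
 [ 0.5058 -0.2803  0.044 ]
 [ 0.5229 -0.3058  0.044 ]
 [ 0.5356 -0.2714  0.044 ]
 [ 0.478  -0.2881  0.044 ]
 [ 0.4902 -0.2551  0.044 ]]
2.780273829209001
shift mm tool [-11.1  -8.8 120.1]
shift mm tool [-11.2  -8.9 188.1]
```

Request:
move_arm(targets=[[0,0,0,-6,-5,30,1],[0,0,0,-6,-4,40,1],[0,0,0,0,0,40,1],[0,0,0,0,0,40,1],[0,0,0,0,0,31,1],[0,0,0,0,0,0,1],[0,0,0,0,0,0,-1],[0,0,0,0,0,0,-1],[0,0,0,0,0,0,-1],[0,0,0,0,0,0,-1]])

```text
time_s: 3.55
position: [0.5083, -0.2823, 0.0217]
tool_rot: [-3.141, 0.003, 2.79]
force: [0.7, -1.1, -0.3]
opening: 0.0653
finger_force: 0.0
```

Request:
move_arm(targets=[[0,0,0,0,0,0,-1],[0,0,0,0,0,0,-1],[0,0,0,0,0,-10,-1],[0,0,0,0,0,-30,-1],[0,0,0,0,0,-30,-1],[0,0,0,0,0,-30,-1],[0,0,0,0,0,-10,-1]])

```text
time_s: 4.25
position: [0.509, -0.2829, 0.1343]
tool_rot: [-3.14, 0.006, 2.79]
force: [0.7, -0.6, 0.7]
opening: 0.0097
finger_force: 0.0
```

The fingers are slow and I lifted before they had closed. I'll reopen and look again.

Request:
move_arm(targets=[[0,0,0,0,0,-35,1],[0,0,0,0,0,-30,1],[0,0,0,0,0,0,1],[0,0,0,0,0,0,1],[0,0,0,0,0,0,1],[0,0,0,0,0,0,1],[0,0,0,0,0,0,1],[0,0,0,0,0,0,1],[0,0,0,0,0,0,1]])

```text
time_s: 5.15
position: [0.507, -0.2815, 0.1943]
tool_rot: [3.141, -0.001, 2.79]
force: [0.7, 0.1, 0.4]
opening: 0.0773
finger_force: 0.0
```

```bash
python3 - <<'E'
from h import *
from rig import r
s=r.snapshot("wrist");pickle.dump(s,open("w2.pkl","wb"))
cv2.imwrite("pics/w2.png",cv2.resize(s["image"][120:270,160:340,::-1],None,fx=4,fy=4,interpolation=cv2.INTER_CUBIC))
t=r.get_state();print(t["time_s"],t["position"],t["tool_rot"],t["opening"])
E
```

```text
5.2 [ 0.5070106  -0.28156995  0.19440598] [ 3.14154601e+00 -3.28804075e-04  2.78974909e+00] 0.08110249713565396
```

View pics/w2.png

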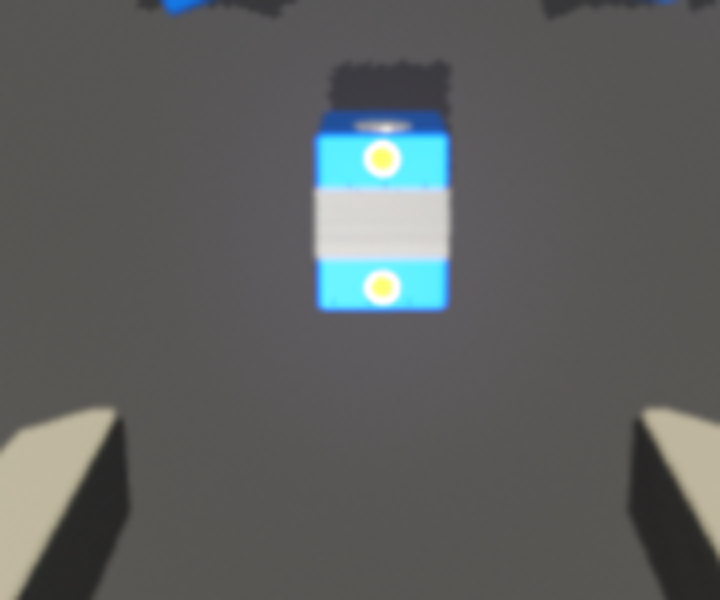

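The block stands undisturbed at full-image (255.5,175.5), square to the fingers.

```bash
python3 - <<'E'
from h import *
s=pickle.load(open("w2.pkl","rb"))
P=w(s,[[160+u/4,120+v/4] for u,v in((315,133),(449,133),(315,311),(449,311))],.044);print(P.round(4))
c=P.mean(0);print(c,np.linalg.norm(P[1]-P[0]),np.linalg.norm(P[2]-P[0]));go(c[0],c[1],.019)
E
```

```text
[[ 0.4763 -0.2885  0.044 ]
 [ 0.4887 -0.2549  0.044 ]
 [ 0.5229 -0.3064  0.044 ]
 [ 0.5358 -0.2714  0.044 ]]
[ 0.50595216 -0.28029024  0.044     ] 0.03583976337297206 0.049900416806733246
shift mm tool [  1.4   0.8 175.4]
```

Request:
move_arm(targets=[[0,0,0,1,1,40,0.4],[0,0,0,0,0,40,0.2],[0,0,0,0,0,40,0.2],[0,0,0,0,0,40,0.2],[0,0,0,0,0,15,0.2],[0,0,0,0,0,0,0],[0,0,0,0,0,0,-1],[0,0,0,0,0,0,-1],[0,0,0,0,0,0,-1],[0,0,0,0,0,0,-1]])

```text
time_s: 6.2
position: [0.5084, -0.2816, 0.0225]
tool_rot: [-3.14, 0.005, 2.79]
force: [-0.0, 0.1, 7.9]
opening: 0.0357
finger_force: 30.0
```

Request:
move_arm(targets=[[0,0,0,0,0,0,-1],[0,0,0,0,0,0,-1]])

```text
time_s: 6.4
position: [0.5084, -0.2816, 0.0225]
tool_rot: [-3.14, 0.005, 2.79]
force: [0.3, -0.1, 6.7]
opening: 0.0359
finger_force: 30.0
```

Gripped. Next I'll lift and move to the open side of the nest, turning to the jig's yaw of about 3.008.

```bash
python3 - <<'E'
from h import *
go(.665,.008,.13,3.0075)
E
```

```text
shift mm tool [ -47.7  325.7 -107.6]
turn rv [-0.002  0.005 -0.218]
```

Request:
move_arm(targets=[[0,0,0,0,0,-17,-1],[0,0,0,0,0,-30,-1],[0,0,0,0,0,-30,-1],[0,0,0,0,0,-30,-1],[0,0,0,-6,40,0,-1],[0,0,0,-6,40,0,-1],[0,0,0,-6,40,0,-1],[0,0,0,-6,40,0,-1],[0,0,0,-6,40,0,-1],[0,0,0,-6,40,0,-1]])

```text
time_s: 7.4
position: [0.6239, -0.0659, 0.1277]
tool_rot: [3.141, 0.001, 2.79]
force: [1.0, -0.6, -1.6]
opening: 0.0356
finger_force: 30.0
```

Request:
move_arm(targets=[[0,0,0,-6,40,0,-1],[0,0,0,-6,40,0,-1],[0,0.003,-0.109,0,5,0,-1],[0,0.003,-0.109,0,0,0,-1],[0,0,0,0,0,0,-1],[0,0,0,0,0,0,-1]])

```text
time_s: 8.0
position: [0.6637, 0.0081, 0.1271]
tool_rot: [3.141, -0.005, 3.005]
force: [-0.1, -1.1, -1.6]
opening: 0.0356
finger_force: 30.0
```

```bash
python3 - <<'E'
from h import *
from rig import r
d={n:r.snapshot(n) for n in("wrist","top","scene")}
pickle.dump(d,open("s3.pkl","wb"));s=d["wrist"]
im=s["image"][:,:,::-1].copy()
c=np.array([.622,.084]);a=3.0075;ex=np.array([np.cos(a),np.sin(a)]);ey=np.array([-ex[1],ex[0]])
o=c+.0475*ex
def J(x,y,z): return [*(o+ex*x/1000+ey*y/1000),z/1000]
pts=pr(s,[J(-165,-55,14),J(-165,55,14),J(70,55,14),J(70,-55,14),J(-125,-18,54),J(-125,18,54),J(-121,-18,26),J(-79,-18,26)])
print(pts.round(0).tolist(),"nest",J(-100,0,14),"o",o)
big=cv2.resize(im,None,fx=1.5,fy=1.5,interpolation=cv2.INTER_CUBIC)
for p in pts:
    if abs(p).max()<2000: cv2.drawMarker(big,tuple(int(v*1.5) for v in p),(0,0,255),0,10,1)
cv2.imwrite("pics/w3.png",big)
t=r.get_state();print(t["time_s"],t["position"],t["tool_rot"],t["opening"],t["force"])
E
```

```text
[[374.0, 247.0], [269.0, 248.0], [272.0, -6.0], [399.0, -3.0], [355.0, 227.0], [314.0, 227.0], [346.0, 212.0], [350.0, 169.0]] nest [np.float64(0.6740287097748235), np.float64(0.07698121383947433), 0.014] o [0.57492641 0.09035033]
8.15 [0.663478   0.00776007 0.12692988] [ 3.14098666 -0.005659    3.00514618] 0.03571439411608542 [ 0.08280306 -0.65095724 -0.60837571]
```

View pics/w3.png

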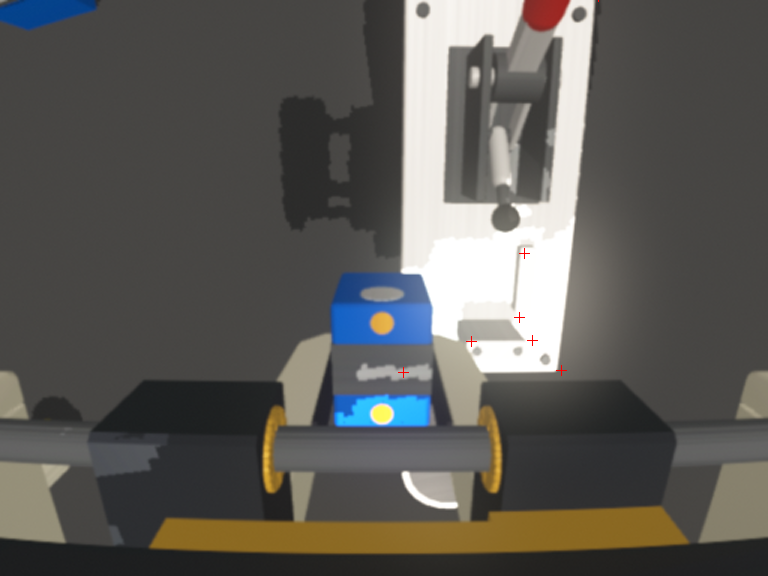

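The plate's far corner matches (561,370). The side-stop line at (518,245–310) sits a few pixels off my prediction, so I'll check the end stop with a fit.

```bash
python3 - <<'E'
from h import *
d=pickle.load(open("s3.pkl","rb"));s=d["wrist"]
o=np.array([.57492641,.09035033]);a=3.0075
ex=np.array([np.cos(a),np.sin(a)]);ey=np.array([-ex[1],ex[0]])
def J(x,y,z): return [*(o+ex*x/1000+ey*y/1000),z/1000]
im=s["image"][:,:,::-1]
u0,v0,u1,v1=262,120,392,260
k=4.2
big=cv2.resize(im[v0:v1,u0:u1],None,fx=k,fy=k,interpolation=cv2.INTER_CUBIC)
g=big.astype(float);big=(255*(g/255)**2.2).astype(np.uint8)
def poly(P,col):
    q=((pr(s,P)-[u0,v0]+.5)*k).astype(int);cv2.polylines(big,[q],True,col,1)
def box(x0,x1,y0,y1,z0,z1,col):
    for z in(z0,z1):poly([J(x0,y0,z),J(x1,y0,z),J(x1,y1,z),J(x0,y1,z)],col)
box(-137,-125,-18,18,14,54,(0,0,255))
box(-121,-79,-28,-18,14,26,(0,160,0))
poly([J(-165,-55,14),J(-165,55,14),J(70,55,14),J(70,-55,14)],(255,0,0))
box(-44,36,-19.5,19.5,62,62,(255,0,255))
cv2.imwrite("pics/w4.png",big)
E
```

```text
(no output)
```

View pics/w4.png

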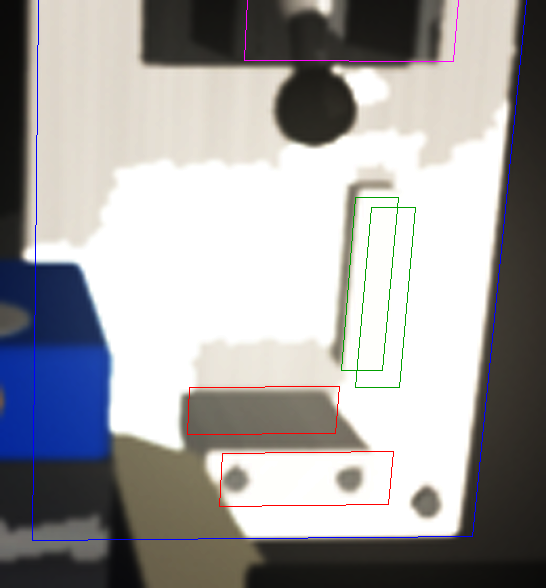

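The overlay shows x correct to within 1 mm and the jig about 2 mm further along its own +y, so the nest is ≈ (0.6737, 0.0750). I'll go in with a 4 mm clearance on both stops.

```bash
python3 - <<'E'
from h import *
go(.6719,.0712,.045,3.0075)
E
```

```text
shift mm tool [-0.2 63.9 82. ]
turn rv [ 0.001 -0.006 -0.002]
```

Request:
move_arm(targets=[[0,-0.005,-0.002,0,22,0,-1],[0,0,0,0,22,0,-1],[0,0,0,0,20,0,-1],[0,0,0,0,0,20,-1],[0,0,0,0,0,25,-1],[0,0,0,0,0,25,-1],[0,0,0,0,0,10,-1],[0,0,0,0,0,0,-1]])

```text
time_s: 8.95
position: [0.6703, 0.0718, 0.0445]
tool_rot: [-3.142, -0.005, 3.009]
force: [-0.3, 0.4, -2.1]
opening: 0.0358
finger_force: 30.0
```

```bash
python3 - <<'E'
from h import *
from rig import r
t=r.get_state();print(t["time_s"],t["position"],t["tool_rot"],t["force"])
go(.6719,.0712,.037,3.0075)
E
```

```text
8.95 [0.67026674 0.07177229 0.0444847 ] [-3.14156513 -0.00489447  3.00932001] [-0.32713597  0.35774647 -2.05427185]
shift mm tool [-1.7 -0.4  7.5]
turn rv [-0.    -0.005  0.002]
```

Request:
move_arm(targets=[[0,-0.004,0.001,-1.5,0,3,-1],[0,0,0,0,0,2,-1],[0,0,0,0,0,1,-1],[0,0,0,0,0,0,-1]])

```text
time_s: 9.35
position: [0.6739, 0.0715, 0.0414]
tool_rot: [3.141, 0.004, 3.009]
force: [0.0, -0.2, -1.5]
opening: 0.0359
finger_force: 30.0
```

Request:
move_arm(targets=[[0,0,0,0,0,1,-1],[0,0,0,0,0,1,-1],[0,0,0,0,0,0,-1]])

```text
time_s: 9.65
position: [0.6733, 0.0715, 0.0385]
tool_rot: [3.141, 0.003, 3.009]
force: [0.0, -0.5, -2.9]
opening: 0.0357
finger_force: 30.0
```

Request:
move_arm(targets=[[0,0.002,0,0,0,1,-1],[0,0,0,0,0,0,-1]])

```text
time_s: 9.85
position: [0.6733, 0.0715, 0.0375]
tool_rot: [3.141, 0.001, 3.009]
force: [-0.5, -1.2, -1.0]
opening: 0.0357
finger_force: 30.0
```

Request:
move_arm(targets=[[0,0,0,0,0,1,-1],[0,0,0,0,0,0,-1]])

```text
time_s: 10.05
position: [0.6735, 0.0715, 0.0367]
tool_rot: [3.141, 0.001, 3.009]
force: [-0.3, -0.2, -2.7]
opening: 0.0359
finger_force: 30.0
```

Request:
move_arm(targets=[[0,0,0,0,0,1,-1],[0,0,0,0,0,0,-1]])

```text
time_s: 10.25
position: [0.6736, 0.0716, 0.0366]
tool_rot: [3.141, 0.001, 3.009]
force: [-3.6, -0.5, 4.9]
opening: 0.0358
finger_force: 30.0
```

Request:
move_arm(targets=[[0,0,0,0,0,0.7,-1],[0,0,0,0,0,0,-1]])

```text
time_s: 10.45
position: [0.6737, 0.0716, 0.0366]
tool_rot: [3.141, 0.002, 3.009]
force: [-6.3, 0.1, 9.9]
opening: 0.0359
finger_force: 30.0
```

Contact with the plate came at z 0.0366, as predicted. I'll slide towards the end stop (−tool x), easing the downward load first.

Request:
move_arm(targets=[[0,0,0,0,0,-0.7,-1],[0,0,0,-1,0,0,-1],[0,0,0,0,0,0,-1]])

```text
time_s: 10.75
position: [0.6747, 0.0715, 0.0366]
tool_rot: [3.141, 0.002, 3.009]
force: [-4.4, 0.2, 6.8]
opening: 0.0357
finger_force: 30.0
```

Request:
move_arm(targets=[[0,0,0,-1,0,0,-1],[0,0,0,0,0,0,-1]])

```text
time_s: 10.95
position: [0.6757, 0.0714, 0.0366]
tool_rot: [3.141, 0.002, 3.009]
force: [-3.8, 0.8, 6.8]
opening: 0.0356
finger_force: 30.0
```

Request:
move_arm(targets=[[0,0,0,-1,0,0,-1],[0,0,0,0,0,0,-1]])

```text
time_s: 11.15
position: [0.6767, 0.0714, 0.0366]
tool_rot: [3.141, 0.002, 3.009]
force: [-2.9, 0.6, 6.4]
opening: 0.036
finger_force: 30.0
```

Request:
move_arm(targets=[[0,0,0,-1,0,0,-1],[0,0,0,0,0,0,-1]])

```text
time_s: 11.35
position: [0.6768, 0.0714, 0.0366]
tool_rot: [3.141, -0.0, 3.009]
force: [-8.2, 0.6, 10.2]
opening: 0.0357
finger_force: 30.0
```

Request:
move_arm(targets=[[0,0,0,-1,0,0,-1],[0,0,0,0,0,0,-1]])

```text
time_s: 11.55
position: [0.6768, 0.0714, 0.0366]
tool_rot: [3.141, -0.003, 3.009]
force: [-13.6, 1.5, 13.8]
opening: 0.0358
finger_force: 30.0
```

Request:
move_arm(targets=[[0,0,0,-0.7,0,0,-1],[0,0,0,0,0,0,-1]])

```text
time_s: 11.75
position: [0.6769, 0.0714, 0.0366]
tool_rot: [3.141, -0.004, 3.009]
force: [-17.0, 0.6, 16.3]
opening: 0.0355
finger_force: 30.0
```

The end stop was felt at x = 0.6768, against 0.6764 expected. I'll ease off, then slide to the side stop (+tool y).

Request:
move_arm(targets=[[0,0,0,1.7,0,-0.5,-1],[0,0,0,0,1,0,-1],[0,0,0,0,1,0,-1],[0,0,0,0,0,0,-1]])

```text
time_s: 12.15
position: [0.6769, 0.0716, 0.0366]
tool_rot: [-3.14, -0.001, 3.008]
force: [-8.6, -5.7, 8.6]
opening: 0.0358
finger_force: 30.0
```

Request:
move_arm(targets=[[0,0,0,0,1,0,-1],[0,0,0,0,0,0,-1]])

```text
time_s: 12.35
position: [0.6769, 0.0721, 0.0366]
tool_rot: [-3.139, -0.001, 3.008]
force: [-9.9, -7.4, 9.4]
opening: 0.0355
finger_force: 30.0
```

Request:
move_arm(targets=[[0,0,0,0,1,0,-1],[0,0,0,0,0,0,-1]])

```text
time_s: 12.55
position: [0.6771, 0.0729, 0.0366]
tool_rot: [-3.139, -0.001, 3.008]
force: [-9.7, -8.2, 9.2]
opening: 0.0359
finger_force: 30.0
```

Request:
move_arm(targets=[[0,0,0,0.5,1,-0.3,-1],[0,0,0,0,0,0,-1]])

```text
time_s: 12.75
position: [0.6772, 0.0746, 0.0366]
tool_rot: [-3.14, 0.0, 3.008]
force: [-4.6, -6.0, 4.0]
opening: 0.0357
finger_force: 30.0
```

Request:
move_arm(targets=[[0,0,0,0,1,0,-1],[0,0,0,0,0,0,-1]])

```text
time_s: 12.95
position: [0.6773, 0.0746, 0.0366]
tool_rot: [-3.139, 0.0, 3.008]
force: [-6.0, -8.6, 6.0]
opening: 0.036
finger_force: 30.0
```

Request:
move_arm(targets=[[0,0,0,0,1,0,-1],[0,0,0,0,0,0,-1]])

```text
time_s: 13.15
position: [0.6773, 0.0747, 0.0366]
tool_rot: [-3.138, -0.0, 3.008]
force: [-7.2, -11.7, 6.5]
opening: 0.0361
finger_force: 30.0
```

Request:
move_arm(targets=[[0,0,0,0.5,1.5,-0.3,-1],[0,0,0,0,0,0,-1]])

```text
time_s: 13.35
position: [0.6772, 0.0748, 0.0367]
tool_rot: [-3.136, 0.001, 3.007]
force: [-4.1, -17.2, 4.5]
opening: 0.036
finger_force: 30.0
```

Request:
move_arm(targets=[[0,0,0,0,1.5,-0.3,-1],[0,0,0,0,0,0,-1]])

```text
time_s: 13.55
position: [0.6773, 0.0749, 0.0368]
tool_rot: [-3.134, 0.0, 3.007]
force: [-4.8, -21.9, 3.2]
opening: 0.0356
finger_force: 30.0
```

Both stops are in contact. I'll unload to a light preload and open the fingers.

Request:
move_arm(targets=[[0,0,0,0,-2.5,0,-1],[0,0,0,0,-2.5,0.3,-1],[0,0,0,0,0,0,-1]])

```text
time_s: 13.85
position: [0.6772, 0.0746, 0.0366]
tool_rot: [-3.141, 0.001, 3.008]
force: [0.2, -6.2, 0.6]
opening: 0.0354
finger_force: 30.0
```

Request:
move_arm(targets=[[0,0,0,0,0,0,-0.1],[0,0,0,0,0,0,0],[0,0,0,0,0,0,0.1],[0,0,0,0,0,0,0.2],[0,0,0,0,0,0,0.2]])

```text
time_s: 14.35
position: [0.6771, 0.0765, 0.0368]
tool_rot: [3.141, 0.001, 3.009]
force: [0.1, 1.5, -0.4]
opening: 0.0555
finger_force: 0.0
```

Request:
move_arm(targets=[[0,0,0,0,0,-10,0.3],[0,0,0,0,0,-30,0.3],[0,0,0,0,0,-40,0.3],[0,0,0,0,0,-40,-1],[0,0,0,0,0,-20,-1],[0,0,0,0,0,0,-1]])

```text
time_s: 14.95
position: [0.6798, 0.0762, 0.1832]
tool_rot: [3.139, 0.01, 3.009]
force: [0.4, -0.4, 0.1]
opening: 0.0409
finger_force: 0.0
```

```bash
python3 - <<'E'
from h import *
from rig import r
d={n:r.snapshot(n) for n in("wrist","top","scene")}
pickle.dump(d,open("s5.pkl","wb"))
t=r.get_state();print(t["time_s"],t["position"],t["tool_rot"],t["opening"],t["force"])
a=3.0075;ex=np.array([np.cos(a),np.sin(a)]);ey=np.array([-ex[1],ex[0]])
o=np.array([.57492641,.09035033])+.002*ey
def J(x,y,z): return [*(o+ex*x/1000+ey*y/1000),z/1000]
# handle: red pixels -> plane jig y=0
for n in("scene","wrist","top"):
    s=d[n];hsv=cv2.cvtColor(s["image"],cv2.COLOR_RGB2HSV)
    m=(((hsv[...,0]<8)|(hsv[...,0]>172))&(hsv[...,1]>150)&(hsv[...,2]>70)).astype(np.uint8)
    q=pr(s,[J(60,0,110)])[0]
    nn,l,st,c=cv2.connectedComponentsWithStats(m)
    best=min((i for i in range(1,nn) if st[i][4]>20),key=lambda i:np.hypot(*(c[i]-q)),default=None)
    if best is None: print(n,"none");continue
    P=np.argwhere(l==best)[:,::-1];D=ray(s,P);C=np.array(s["xyz"])
    N=np.array([*ey,0]);k=((np.array([*o,0])-C)@N)/(D@N);X=C+D*k[:,None]
    jx=(X[:,:2]-o)@ex*1000;jz=X[:,2]*1000
    rad=np.hypot(jx-18,jz-50);ang=np.degrees(np.arctan2(jz-50,jx-18))
    print(n,c[best],st[best],"mean r",rad.mean(),"ang",ang.mean(),"rmax",rad.max(),"pred pix60/110",q)
s=d["wrist"];im=s["image"][:,:,::-1]
p=pr(s,[J(-125,-18,58),J(-75,-18,58),J(-75,18,58),J(-125,18,58)]);print(p.round(1).tolist())
u0,v0=p.min(0).astype(int)-60;u0=max(u0,0);v0=max(v0,0);w_=170
cr=im[v0:v0+w_,u0:u0+200];k=3.4
big=cv2.resize(cr,None,fx=k,fy=k,interpolation=cv2.INTER_CUBIC);print(u0,v0)
cv2.polylines(big,[((p-[u0,v0]+.5)*k).astype(int)],True,(0,0,255),1)
cv2.imwrite("pics/w5.png",big)
E
```

```text
15.1 [0.67627252 0.07605572 0.17567717] [ 3.14116083e+00 -4.11860010e-04  3.00886892e+00] 0.028900698162623282 [ 0.56327353  0.81354914 -0.22768158]
scene [293.82198953 187.45549738] [284 175  21  27 191] mean r 78.11947907235675 ang 60.95086186683446 rmax 114.67680963329312 pred pix60/110 [295.1515118  190.05389923]
wrist [253.1835443   11.12869198] [242   0  23  26 474] mean r 498.64799030313355 ang 89.39537749211019 rmax 3920.9134768936788 pred pix60/110 [252.2820871  -24.47146357]
top [231.39130435 206.73913043] [229 205   6   5  23] mean r 102.32351872411316 ang 49.00571581565411 rmax 198.75225975548216 pred pix60/110 [231.10343102 214.04575781]
[[270.3, 199.9], [271.0, 151.6], [234.4, 151.6], [235.3, 199.9]]
174 91
```

View pics/w5.png

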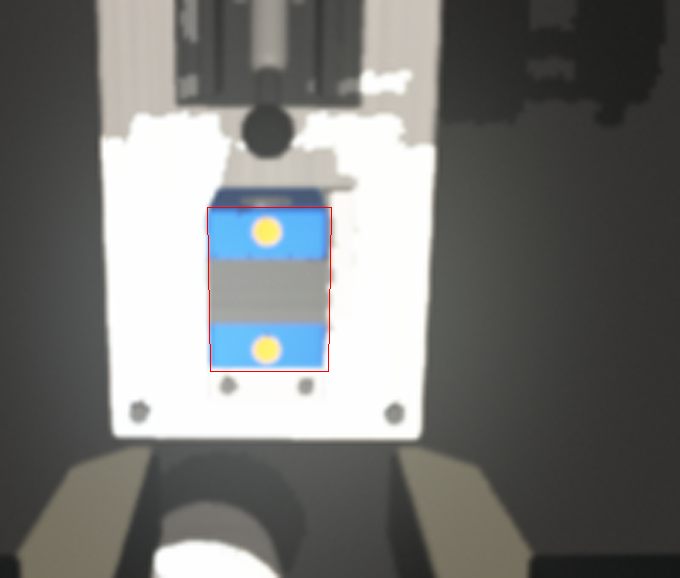

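The block is snug in the corner at crop (268,290) and coincides with the modelled seat outline. The clamp is open, with the foot at (268,130). The handle sits at ≈61° (r max 114.7 mm agrees with 115). Now I'll move the closed fingertips up to the nest-facing side of the grip.

```bash
cat >> h.py <<'E'
_a=3.0075;ex=np.array([np.cos(_a),np.sin(_a)]);ey=np.array([-ex[1],ex[0]])
o=np.array([.57492641,.09035033])+.002*ey
def C(th,h=8): # TCP jig x,z for contact at angle th
    t=np.radians(th);return 18+95*np.cos(t)-9*np.sin(t)-h, 50+95*np.sin(t)+9*np.cos(t)
def goj(x,y,z): go(*(o+ex*x/1000+ey*y/1000),z/1000,3.0075)
E
python3 - <<'E'
from h import *
print(C(66));goj(C(66)[0]-4,0,C(66)[1])
for t in range(66,-1,-4): print(t,np.round(C(t),1))
E
```

```text
(np.float64(40.41807197341761), np.float64(140.44744826372929))
shift mm tool [138.8  -1.2  35.3]
turn rv [ 0.    -0.     0.001]
66 [ 40.4 140.4]
62 [ 46.7 138.1]
58 [ 52.7 135.3]
54 [ 58.6 132.1]
50 [ 64.2 128.6]
46 [ 69.5 124.6]
42 [ 74.6 120.3]
38 [ 79.3 115.6]
34 [ 83.7 110.6]
30 [ 87.8 105.3]
26 [91.4 99.7]
22 [94.7 93.9]
18 [97.6 87.9]
14 [100.   81.7]
10 [102.   75.4]
6 [103.5  68.9]
2 [104.6  62.3]
```

Request:
move_arm(targets=[[0,0,0,25,-1,5,-1],[0,0,0,30,0,10,-1],[0,0,0,30,0,10,-1],[0,0,0,25,0,10,-1],[0,0,0,15,0,0,-1],[0,0,0,8,0,0,-1],[0,0,0,0,0,0,-1],[0,0,0,0,0,0,-1]])

```text
time_s: 15.9
position: [0.5454, 0.0926, 0.1414]
tool_rot: [3.141, 0.001, 3.009]
force: [0.6, -0.7, 0.5]
opening: 0.0002
finger_force: 0.0
```

```bash
cat > j.py <<'E'
from h import *
from rig import r
import sys
t=r.get_state();p=t["position"];q=(p[:2]-o)@np.c_[ex,ey]*1000
print(t["time_s"],"jig",q.round(1),(p[2]*1000).round(1),t["tool_rot"].round(3),t["opening"].round(4),"F along push x,z",(t["force"][:2]@ex).round(1),t["force"][2].round(1))
if len(sys.argv)>1: x,z=C(float(sys.argv[1]));goj(x,0,z)
E
python3 j.py 62
```

```text
Traceback (most recent call last):
  File "j.py", line 5, in <module>
    print(t["time_s"],"jig",q.round(1),(p[2]*1000).round(1),t["tool_rot"].round(3),t["opening"].round(4),"F along push x,z",(t["force"][:2]@ex).round(1),t["force"][2].round(1))
                                                                                   ^^^^^^^^^^^^^^^^^^
AttributeError: 'float' object has no attribute 'round'
```

Request:
move_arm(targets=[[0,0,0,4,0,0,-1],[0,0,0,4,0,1,-1],[0,0,0,3,0,1,-1],[0,0,0,3,0,1,-1],[0,0,0,2,0,1,-1],[0,0,0,0,0,0,-1]])

```text
time_s: 16.5
position: [0.5288, 0.0948, 0.1374]
tool_rot: [3.141, 0.001, 3.009]
force: [1.3, 0.2, 0.6]
opening: 0.0007
finger_force: 0.0
```

```bash
sed -i 's/t\["opening"\].round(4)/t["opening"]/' j.py; python3 j.py 56
```

```text
16.5 jig [46.3 -0.3] 137.4 [3.141e+00 1.000e-03 3.009e+00] 0.0006777315727064077 F along push x,z -1.2 0.6
shift mm tool [ 9.4 -0.3  3.6]
turn rv [0.001 0.001 0.001]
```

Request:
move_arm(targets=[[0,0,0,3,0,1.1,-1],[0,0,0,3,0,1.3,-1],[0,0,0,3,0,1.5,-1],[0,0,0,2.9,0,1.6,-1],[0,0,0,2.9,0,1.7,-1],[0,0,0,0,0,0,-1]])

```text
time_s: 17.1
position: [0.5138, 0.0968, 0.13]
tool_rot: [3.141, 0.0, 3.009]
force: [-0.4, 1.1, -0.3]
opening: 0.0008
finger_force: 0.1
```

```bash
python3 j.py 46
```

```text
17.1 jig [61.4 -0.3] 130.0 [3.141 0.    3.009] 0.0008283611659426172 F along push x,z 0.5 -0.3
shift mm tool [ 8.1 -0.3  5.4]
turn rv [0.001 0.    0.001]
```

Request:
move_arm(targets=[[0,0,0,2.7,0,1.8,-1],[0,0,0,2.7,0,1.9,-1],[0,0,0,2.7,0,2,-1],[0,0,0,2.6,0,2.1,-1],[0,0,0,0,0,0,-1]])

```text
time_s: 17.6
position: [0.5032, 0.0982, 0.1221]
tool_rot: [3.141, 0.0, 3.009]
force: [-0.3, 0.6, -0.4]
opening: 0.0003
finger_force: 0.1
```

```bash
python3 j.py 38
```

```text
17.6 jig [72.2 -0.2] 122.1 [3.141 0.    3.009] 0.0003251639027406572 F along push x,z 0.4 -0.4
shift mm tool [ 7.2 -0.2  6.5]
turn rv [0.001 0.    0.001]
```

```bash
cat > ang.py <<'E'
from h import *
from rig import r
def ang(s):
    hsv=cv2.cvtColor(s["image"],cv2.COLOR_RGB2HSV)
    m=(((hsv[...,0]<8)|(hsv[...,0]>172))&(hsv[...,1]>150)&(hsv[...,2]>70)).astype(np.uint8)
    m[:165]=0;m[240:]=0;m[:,:250]=0;m[:,350:]=0
    P=np.argwhere(m)[:,::-1]
    if len(P)<15: return print("no red")
    D=ray(s,P);X0=np.array(s["xyz"]);N=np.array([*ey,0]);k=((np.array([*o,0])-X0)@N)/(D@N);X=X0+D*k[:,None]
    jx=(X[:,:2]-o)@ex*1000-18;jz=X[:,2]*1000-50
    print("red",len(P),"ang",np.degrees(np.median(np.arctan2(jz,jx))).round(1),"r",np.hypot(jx,jz).min().round(),np.hypot(jx,jz).max().round())
ang(pickle.load(open("s5.pkl","rb"))["scene"]);ang(r.snapshot("scene"))
E
python3 ang.py
```

```text
red 191 ang 61.0 r 40.0 115.0
red 176 ang 44.6 r 41.0 114.0
```

The handle follows, at 44.6°. Continuing in smaller steps with force checks.

Request:
move_arm(targets=[[0,0,0,2.4,0,2.2,-1],[0,0,0,2.4,0,2.3,-1],[0,0,0,2.3,0,2.4,-1],[0,0,0,2.2,0,2.5,-1],[0,0,0,0,0,0,-1]])

```text
time_s: 18.15
position: [0.4949, 0.0995, 0.1135]
tool_rot: [3.141, 0.002, 3.009]
force: [0.6, -0.7, 5.2]
opening: 0.0008
finger_force: 2.0
```

```bash
python3 j.py 30; python3 ang.py|tail -1
```

```text
18.15 jig [80.5 -0.3] 113.5 [3.141e+00 2.000e-03 3.009e+00] 0.0007775155663457955 F along push x,z -0.7 5.2
shift mm tool [ 7.3 -0.3  8.2]
turn rv [0.001 0.002 0.001]
red 177 ang 37.7 r 40.0 113.0
```

Request:
move_arm(targets=[[0,0,0,2.1,0,2.6,-1],[0,0,0,2.1,0,2.7,-1],[0,0,0,2,0,2.7,-1],[0,0,0,0,0,0,-1]])

```text
time_s: 18.6
position: [0.4891, 0.1003, 0.1061]
tool_rot: [3.141, 0.003, 3.009]
force: [-0.1, -0.7, 7.8]
opening: 0.0004
finger_force: 3.6
```

```bash
python3 j.py 26; python3 ang.py|tail -1
```

```text
18.6 jig [86.4 -0.4] 106.1 [3.141e+00 3.000e-03 3.009e+00] 0.0004091038789451896 F along push x,z -0.0 7.8
shift mm tool [ 5.1 -0.4  6.4]
turn rv [0.001 0.003 0.001]
red 172 ang 32.1 r 42.0 113.0
```

Request:
move_arm(targets=[[0,0,0,1.9,0,2.8,-1],[0,0,0,1.8,0,2.9,-1],[0,0,0,1.8,0,2.9,-1],[0,0,0,0,0,0,-1]])

```text
time_s: 19.05
position: [0.4835, 0.1011, 0.0975]
tool_rot: [3.141, 0.002, 3.009]
force: [-0.6, -0.6, 8.3]
opening: 0.0005
finger_force: 3.8
```

Request:
move_arm(targets=[[0,0,0,1.6,0,2.9,-1],[0,0,0,1.5,0,3,-1],[0,0,0,1.4,0,3,-1],[0,0,0,0,0,0,-1]])

```text
time_s: 19.45
position: [0.4785, 0.1017, 0.0878]
tool_rot: [3.141, 0.001, 3.009]
force: [-1.2, 0.4, 4.7]
opening: 0.0003
finger_force: 2.4
```

```bash
python3 j.py 14; python3 ang.py|tail -1
```

```text
19.45 jig [97.1 -0.3] 87.8 [3.141e+00 1.000e-03 3.009e+00] 0.0003403488473819721 F along push x,z 1.2 4.7
shift mm tool [ 2.9 -0.3  6.1]
turn rv [0.001 0.001 0.001]
red 146 ang 18.1 r 41.0 113.0
```

The force is falling (4.7 N at 18°), so center is near. I'll use 1.5 mm steps from here.

Request:
move_arm(targets=[[0,0,0,0.7,0,1.5,-1],[0,0,0,0.6,0,1.5,-1],[0,0,0,0,0,0,-1]])

```text
time_s: 19.8
position: [0.4772, 0.1019, 0.0847]
tool_rot: [3.141, 0.001, 3.009]
force: [-0.2, 0.6, 4.8]
opening: 0.0001
finger_force: 2.1
```

Request:
move_arm(targets=[[0,0,0,0.6,0,1.5,-1],[0,0,0,0,0,0,-1]])

```text
time_s: 20.0
position: [0.4765, 0.1019, 0.0831]
tool_rot: [3.141, 0.001, 3.009]
force: [-0.4, 0.3, 2.9]
opening: 0.0006
finger_force: 1.8
```

```bash
python3 j.py 10; python3 ang.py|tail -1
```

```text
20.0 jig [99.1 -0.3] 83.1 [3.141e+00 1.000e-03 3.009e+00] 0.0006448891173834404 F along push x,z 0.5 2.9
shift mm tool [ 2.9 -0.3  7.7]
turn rv [0.001 0.001 0.001]
red 149 ang 15.4 r 41.0 113.0
```

Request:
move_arm(targets=[[0,0,0,0.5,0,1.5,-1],[0,0,0,0.5,0,1.5,-1],[0,0,0,0,0,0,-1]])

```text
time_s: 20.35
position: [0.4753, 0.102, 0.0796]
tool_rot: [3.141, 0.0, 3.009]
force: [0.2, 1.8, 0.8]
opening: 0.0005
finger_force: 0.8
```

Request:
move_arm(targets=[[0,0,0,0.5,0,1.5,-1],[0,0,0,0,0,0,-1]])

```text
time_s: 20.55
position: [0.4748, 0.102, 0.0781]
tool_rot: [3.141, 0.0, 3.009]
force: [-0.4, 1.3, -0.0]
opening: 0.0004
finger_force: 0.5
```

```bash
python3 j.py 6; python3 ang.py|tail -1
```

```text
20.55 jig [100.7  -0.2] 78.1 [3.141 0.    3.009] 0.0003900924531467636 F along push x,z 0.5 -0.0
shift mm tool [ 2.8 -0.2  9.3]
turn rv [0.    0.    0.001]
red 162 ang 12.3 r 41.0 113.0
```

Request:
move_arm(targets=[[0,0,0,0.4,0,1.5,-1],[0,0,0,0.4,0,1,-1],[0,0,0,0,0,0,-1]])

```text
time_s: 20.9
position: [0.4742, 0.102, 0.0758]
tool_rot: [3.141, 0.001, 3.009]
force: [-0.1, -0.7, -0.1]
opening: 0.0006
finger_force: 0.0
```

```bash
python3 j.py 6; python3 ang.py|tail -1
```

```text
20.9 jig [ 1.014e+02 -1.000e-01] 75.8 [3.141e+00 1.000e-03 3.009e+00] 0.000582018292705159 F along push x,z -0.0 -0.1
shift mm tool [ 2.2 -0.1  6.9]
turn rv [0.    0.001 0.001]
red 158 ang 10.7 r 41.0 113.0
```

Request:
move_arm(targets=[[0,0,0,0.2,0,1,-1],[0,0,0,0,0,0,-1]])

```text
time_s: 21.15
position: [0.4742, 0.1021, 0.075]
tool_rot: [3.141, 0.001, 3.009]
force: [-0.3, -0.5, 0.2]
opening: 0.0003
finger_force: 0.0
```

Request:
move_arm(targets=[[0,0,0,0.2,0,1,-1],[0,0,0,0,0,0,-1]])

```text
time_s: 21.35
position: [0.474, 0.1022, 0.074]
tool_rot: [3.141, 0.001, 3.009]
force: [0.2, 0.0, 0.4]
opening: 0.0004
finger_force: 0.0
```

```bash
python3 j.py 6; python3 ang.py|tail -1
```

```text
21.35 jig [101.6  -0.2] 74.0 [3.141e+00 1.000e-03 3.009e+00] 0.0004374958239535324 F along push x,z -0.2 0.4
shift mm tool [ 1.9 -0.2  5.1]
turn rv [0.001 0.001 0.001]
red 153 ang 8.9 r 41.0 113.0
```

Request:
move_arm(targets=[[0,0,0,0.2,0,1,-1],[0,0,0,0,0,0,-1]])

```text
time_s: 21.6
position: [0.4738, 0.1022, 0.073]
tool_rot: [3.141, 0.001, 3.009]
force: [0.4, -0.3, -0.0]
opening: 0.0003
finger_force: 0.1
```

Request:
move_arm(targets=[[0,0,0,0.2,0,1,-1],[0,0,0,0,0,0,-1]])

```text
time_s: 21.8
position: [0.474, 0.1023, 0.0726]
tool_rot: [3.141, 0.002, 3.009]
force: [-0.3, -0.0, 3.9]
opening: 0.0003
finger_force: 1.8
```

```bash
python3 j.py 6; python3 ang.py|tail -1
```

```text
21.8 jig [101.6  -0.3] 72.6 [3.141e+00 2.000e-03 3.009e+00] 0.0002639253388448718 F along push x,z 0.3 3.9
shift mm tool [ 1.9 -0.3  3.7]
turn rv [0.001 0.002 0.001]
red 152 ang 8.8 r 41.0 115.0
```

Now there is resistance at 8.8° with no further motion, which should be the hard stop. One more millimetre to confirm, then I'll retreat.

Request:
move_arm(targets=[[0,0,0,0,0,1,-1],[0,0,0,0,0,0,-1]])

```text
time_s: 22.05
position: [0.4741, 0.1024, 0.0722]
tool_rot: [3.141, 0.002, 3.009]
force: [-3.5, -0.2, 10.4]
opening: 0.0004
finger_force: 4.9
```

Request:
move_arm(targets=[[0,0,0,0,0,-5,-1],[0,0,0,0,0,-20,-1],[0,0,0,0,0,-40,-1],[0,0,0,0,0,-40,-1],[0,0,0,0,0,-20,-1],[0,0,0,0,0,0,-1],[0,0,0,0,0,0,-1]])

```text
time_s: 22.75
position: [0.4735, 0.1022, 0.1957]
tool_rot: [3.141, 0.001, 3.009]
force: [-0.3, 1.1, 0.6]
opening: 0.0003
finger_force: 0.0
```

```bash
python3 j.py; python3 ang.py|tail -1; python3 - <<'E'
from h import *
from rig import r
s=r.snapshot("scene");cv2.imwrite("pics/e1.png",cv2.resize(s["image"][165:265,180:330,::-1],None,fx=5,fy=5,interpolation=cv2.INTER_CUBIC))
E
```

```text
22.75 jig [102.1  -0.2] 195.7 [3.141e+00 1.000e-03 3.009e+00] 0.00033158089765145696 F along push x,z 0.4 0.6
red 183 ang 10.4 r 41.0 113.0
```

View pics/e1.png

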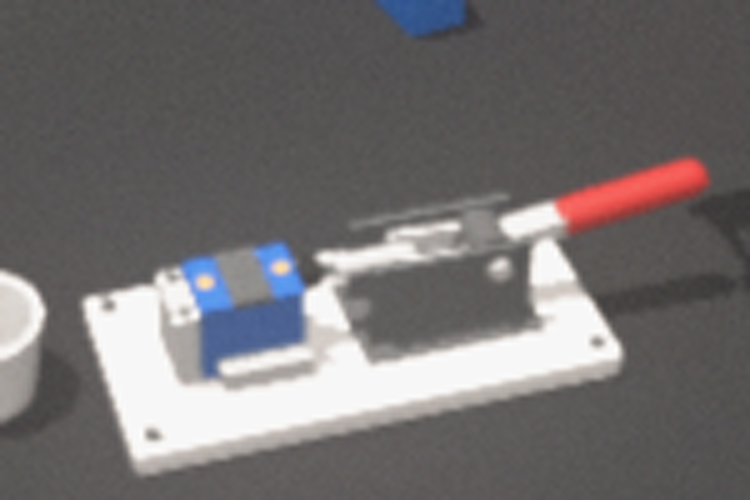

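The handle stays down at ~10° after release and the block is still in its corner. As a last check, I'll compare the foot before and after.

Request:
move_arm(targets=[[0,0,0,0,0,0,-1],[0,0,0,0,0,0,-1],[0,0,0,0,0,0,-1],[0,0,0,0,0,0,-1],[0,0,0,0,0,0,-1]])

```text
time_s: 23.35
position: [0.4736, 0.1022, 0.1961]
tool_rot: [3.141, 0.001, 3.009]
force: [-0.4, 0.1, 0.4]
opening: 0.0007
finger_force: 0.0
```

```bash
python3 ang.py|tail -1; python3 - <<'E'
from h import *
from rig import r
a=pickle.load(open("s5.pkl","rb"))["scene"];b=r.snapshot("scene");w_=r.snapshot("top")
p=pr(b,[[*(o+ex*-.075),.05]])[0];print("block end pt in crop",(p-[205,200])*8)
f=lambda s:cv2.resize((255*(s["image"][200:245,205:252,::-1]/255.)**.5).astype(np.uint8),None,fx=8,fy=8,interpolation=cv2.INTER_CUBIC)
cv2.imwrite("pics/e2.png",np.hstack([f(a),f(b)]))
E
```

```text
red 181 ang 10.4 r 41.0 113.0
block end pt in crop [273.1208691  166.71782698]
```

View pics/e2.png

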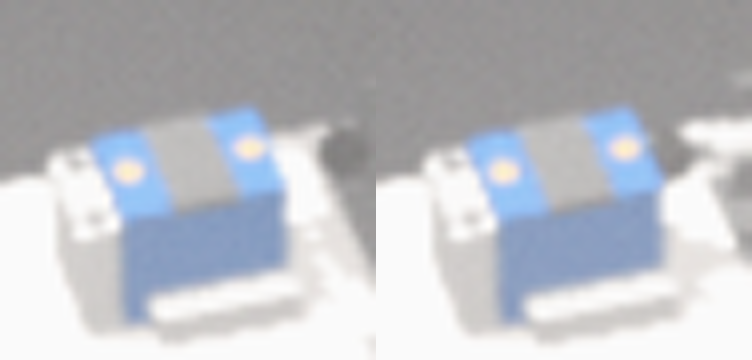

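Before (left), the foot is clear of the block at (345,150). After (right), the dark tip touches the block's end at (670,145), and the block hasn't moved. I'm handing it in.

```bash
python3 -c "
from rig import r
print(r.job_done())"
```

```text
the job is handed in; nothing more can be done
None
```

The block is seated against both stops and the clamp is locked over center: the handle stays down at about 10° and the foot touches the block's end. The handle was never loaded above about 11 N in the readings taken after each step. The foot's holding force was not measured, and the job is handed in with no verdict returned.

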